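Press a vial stopper home with bench locking pliers

ROBOT

A 6-joint arm with a two-finger parallel gripper is mounted at the origin on the work surface; the furniture and walls round the work are solid. World frame = base frame: x ahead of the robot, y to its left, z up, the work surface at z = 0. Lengths are in mm, angles in degrees, forces in N, time in s.
With the tool pointing down it reaches from about 300 to 850 mm from the base axis. Payload 4.2 kg.
Tool frame: the origin (TCP) lies at the centre of the arm's flange, where the gripper is bolted on; the fingertips stand 191 mm ahead of it and the grasp point (between the pads) lies 172 mm ahead of it; z points along the fingers, x is the direction in which the jaws open and shut, and the axes are right-handed (so a half turn about z gives the same grasp; the last joint's range is limited). The gripper opens to 91 mm and grips with 3 to 60 N. Pads are 32 mm wide; open, the fingers measure 118 mm over their backs; the gripper's body (76 mm by 178 mm) begins 60 mm behind the grasp point.
Start: joints at [64.515, 18.312, 89.639, -0, 72.044, -1.146], TCP at [236.976, 523.894, 404.776] pointing down, gripper open.
Joint ranges: [-177.97, 177.97], [-48.28, 115.42], [12.27, 149.76], [-77.06, 257.06], [2.81, 150.46], [-146.56, 146.56]. Speed limits (degrees/s): [147.25, 147.25, 180, 180, 180, 180].

INTERFACE

Orientations are given as [roll, pitch, yaw] about the fixed x, y, z axes, in that order (R = Rz(yaw) Ry(pitch) Rx(roll)).
In Python, from workcell import telemetry, imaging, env gives the robot as it stands. The module is installed in compiled form; this text tells all that it offers.
- The arm moves only by the tool jog_arm, never from a script. Its argument "series" is a list of rows, each a list of 3 entries, a list of its own where there are three numbers: the shift along the world's x, y, z in mm, then the turn, a rotation vector about the world's x, y, z in rad, then the opening, from 0 (shut) to 1 (fully open). In form: [[[x, y, z], [ax, ay, az], jaw], ...]. A call has exactly 5 rows; each row is the pose to reach, as a shift and turn from the pose measured when the call began; what a row does not reach only later rows make up. A row lasts 1/12 s, in which the tool goes at most 41.7 mm and 7.16 degrees, less where a joint would pass 70% of its speed; a pose out of reach is approached as far as the arm can. A call with a gripper value outside its range is refused whole. The fingers move at their own pace and stop on an object; "squeeze" is the grip in N (left out, the last holds). Time passes only in rows, so rows that repeat a pose let the fingers close, or fill a call up. It gives the time, the measured TCP pose, the force and the opening at its end, in the units of the state.
- telemetry.state(): the state, without advancing time (a new reading comes with each control period).
- imaging.grab_frame(name): name is "side" or "top" or "wrist"; returns a dict with "pixels" (384x512x3 uint8, red, green, blue), "fov_y" (degrees; the focal length in pixels is half the picture's height over the tangent of half this angle, whatever the lens; pixels are square), "cx", "cy" (the principal point, pixels), "R" (3x3) and "t" (3): a world point X has camera coordinates R X + t; the wrist camera has in their place "T_tool_cam" (4x4, takes a point from camera to tool coordinates, whose origin is the TCP and whose axes are the tool frame's). Camera axes: x right, y down, z forward; pixel columns grow to the right and rows downward; lengths in mm; the calibration is good to about 2 mm. A picture is of the moment at which its call begins: read the wrist's pose just before it. There is no depth.
- env.job_done(): hands the job in, once; it reports no verdict.
The state is a dict: "time_s": time; "qpos": joint angles; "qvel": joint speeds; "effort": joint torques, N m; "ee_pos": TCP position; "ee_rot": TCP orientation; "force": force on the tool from outside, world axes, zero at the start; "torque": the same for the moment, N m; "gripper_width": finger opening in mm.
Only numpy, scipy, OpenCV 4.12 (cv2) and the standard library are available. Lean on these libraries where they do the work, as an engineer would, in place of code of your own. Each camera call takes 0.05 s, during which the arm holds its last target.

TASK

Close the sample vial that sits in the jaws of the bench-mounted locking pliers: squeeze the moving handle gently towards the fixed one until the pliers snap over centre and stay locked by themselves with your fingers off the handle, which presses the blue stopper home. Then pull the red release lever towards the handle ends so that the pliers spring fully open, leaving the stopper in the vial. Work the pliers only by that handle and lever, never forcing either or touching jaw or stopper, and leave the other things where they are.

Things in the scene. Friction and masses are not known exactly. Their poses are not given: they have to be found in the camera images.
- plier_base: Locking pliers bolted flat on an aluminium plate (x -32 to 103, y -64 to 40 mm), with a lying glass vial in a cradle. Origin on the bench under the main pivot, z up, +x from pivot to jaws (handles run to -x), +y from fixed to moving handle. Handles and jaws lie level, mid-plane 65 mm up, free air under the handles. Fixed handle: 13.6 mm bar at y = -13 mm, x = -30 to -167 mm.
- moving_handle: Moving handle, a 13.6 mm bar with green sleeve, 140 mm long; origin on the main pivot (vertical axis). Closes towards -y of plier_base (counter-clockwise from above). A spring holds it open. Resistance at the grip point climbs to 8 to 11 N, fades to nothing at dead centre, then the handle runs ahead by itself 0.035 rad (3.7 mm) on to a hard stop and locks. Over 14 N is too much.
- handle_grip (a point): Grip point on the moving handle's axis, 106 mm from the pivot, 65 mm above the bench; push or squeeze here. Dead centre lies 0.18 to 0.34 rad (19 to 36 mm here) from the open position: it depends on the pliers' fine setting, which differs each time and is not given, so it must be felt. Once released the handle jumps open by itself.
- release_lever: Release lever: flat steel arm with an upright red tab, on a vertical pin (its origin) at x -6, y 32, z 83 mm of plier_base. Open, its arm leans 0.3 to 0.8 rad from +y to -x; locked, 0.32 rad from +y to +x (tab at x about 10 mm). To release, pull the tab back to -x with 2 to 4 N for about 6 mm until it gives; pliers and lever then spring open by themselves. Over 15 N is too much.
- lever_tab (a point): Middle of the red tab's upper part, 50 mm from the lever's pin, 109 mm above the bench. The tab is 8 mm thick (across the arm), 18 mm wide (along the arm) and stands from 81 to 125 mm above the bench; nothing else of the pliers is higher than 90 mm.
- moving_jaw: Curved steel moving jaw with a black pad, on the +y side of the vial, driven by the moving handle; origin on its pin, 65 mm above the bench.
- jaw_pad (a point): Centre of the working face of the moving jaw's black pad. Its y in the plier_base frame is 19 to 27 mm open and 9 mm locked.
- stopper: Blue round stopper, 18 mm in diameter with a 6 mm thick head, in the mouth of the lying vial; slides along y of plier_base and stays where it is pushed (friction about 1 N). Origin: centre of its outer face.
- stopper_face (a point): Centre of the stopper's outer face, 65 mm above the bench. Its y in the plier_base frame is 14 mm at the start (6 mm proud) and 8 to 9 mm when home (the jaw does this as the pliers lock).
- amber_bottle: brown reagent bottle with white cap, 52 mm wide, 104 mm tall; bystander, origin at its underside's centre; leave it alone
- white_bottle: white reagent bottle with black cap, 60 mm wide, 125 mm tall; bystander, origin at its underside's centre; leave it alone
- tips: clear box of pipette tips, 94x122x75 mm; bystander, origin at its underside's centre; leave it alone
- timer: white countdown timer lying flat, 70x62x19 mm; bystander, origin at its underside's centre; leave it alone

How it is judged:
By the outcome, as a careful person would: the job done as asked, in the order asked, and still so for the second after the job is handed in, with the robot touching nothing.
It also fails if it takes over 56 s, if anything falls off the work surface, if the arm or the gripper's body presses on something with over 40 N, if the wrist force passes 120 N, or if a joint passes its speed limit or range.

## Working session

There is one attempt and no reset: what is moved stays moved. The work goes in short steps, Python scripts to look and compute and a tool call to move; the robot and the scene stay as the last step left them, time stands still between calls to the robot, and variables do not carry over. Pictures are saved under pics/ and viewed, and the job is handed in when it is done.

Besides the shell and the picture viewer there is one more tool, called after "Call:" in YAML: its name, and indented under it one key for each argument. jog_arm: Moves the arm, as the interface text tells. Its arguments: {"type":"object","properties":{"series":{"type":"array"},"squeeze":{"type":"number"}},"required":["series"]}

```bash
mkdir -p pics; cat > h.py <<'E'
import numpy as np, cv2
from workcell import telemetry, imaging, env
def grab(n,f):
    d=imaging.grab_frame(n); cv2.imwrite('pics/'+f,cv2.cvtColor(d['pixels'],cv2.COLOR_RGB2BGR)); return d
def ray(d,u,v):
    f=192/np.tan(np.radians(d['fov_y']/2)); R=np.array(d['R']);t=np.array(d['t'])
    return -R.T@t, R.T@np.array([(u-d['cx'])/f,(v-d['cy'])/f,1])
def onz(d,u,v,z):
    o,r=ray(d,u,v); return o+r*(z-o[2])/r[2]
def proj(d,X):
    f=192/np.tan(np.radians(d['fov_y']/2)); c=np.array(d['R'])@X+np.array(d['t']); return d['cx']+f*c[0]/c[2],d['cy']+f*c[1]/c[2]
E
python3 - <<'E'
from h import *
import pickle
s=telemetry.state(); print(s)
for n in ['top','side']:
    d=grab(n,n+'0.png'); pickle.dump(d,open(n+'0.pkl','wb')); print(n,d['fov_y'],d['cx'],d['cy'],d['R'],d['t'], d.keys())
E
```

```text
{'time_s': 0.0, 'qpos': array([ 6.45155604e+01,  1.83514062e+01,  8.97048876e+01, -1.61043525e-04,
        7.20419622e+01, -1.14660552e+00]), 'qvel': array([-0.01077473, -0.04434541,  0.01553819, -0.04884398,  0.00925667,
        0.09872876]), 'effort': array([ 4.80299477e-04, -4.12464738e+01, -2.31971920e+01,  7.29435543e-02,
        4.55359078e-02, -1.30653571e-04]), 'ee_pos': array([236.90574788, 523.75732251, 403.93262305]), 'ee_rot': array([-1.79998187e+02,  9.82394653e-02,  6.56622173e+01]), 'force': array([0.32482854, 0.43438468, 0.39746886]), 'torque': array([-0.02785214, -0.01653452,  0.00718044]), 'gripper_width': 91.1403272987346}
top 49.24882012442922 255.24901433176763 184.92673874296912 [[-0.01263986 -0.99934431 -0.03392907]
 [-0.99295     0.01654398 -0.11737371]
 [ 0.11785807  0.03220628 -0.99250805]] [ -18.10327335  478.43898371 1119.31477933] dict_keys(['pixels', 'fov_y', 'cx', 'cy', 'R', 't'])
side 51.447595724715924 257.5061736193972 203.29812258710513 [[ 0.89850033 -0.43896719 -0.00222914]
 [-0.28145269 -0.57217986 -0.7703211 ]
 [ 0.33687021  0.69276116 -0.63765229]] [-447.83951369  153.28906014  913.9754977 ] dict_keys(['pixels', 'fov_y', 'cx', 'cy', 'R', 't'])
```

View pics/top0.png

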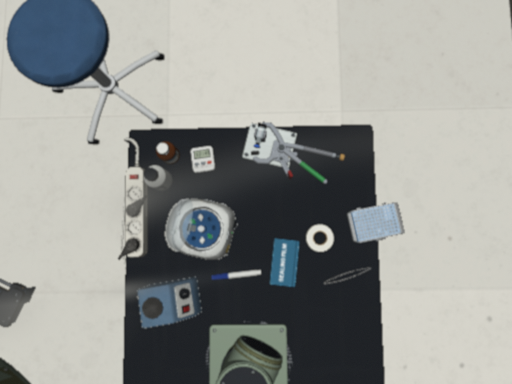

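View pics/side0.png

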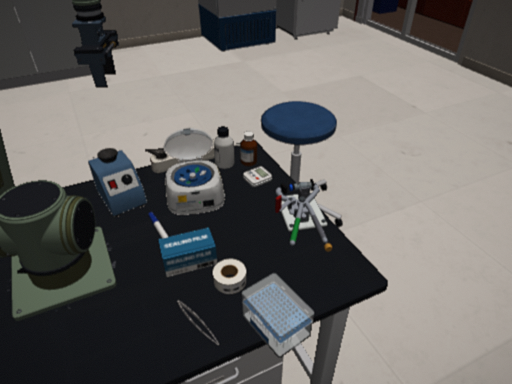

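```bash
python3 - <<'E'
from h import *
import pickle
for n,(x0,x1,y0,y1) in {'top':(225,355,110,200),'side':(255,365,165,265)}.items():
    d=pickle.load(open(n+'0.pkl','rb')); im=d['pixels'][y0:y1,x0:x1,::-1]
    cv2.imwrite(f'pics/{n}0z.png',cv2.resize(im,None,fx=6 if n=='top' else 6,fy=6 if n=='top' else 6,interpolation=cv2.INTER_CUBIC)[:600,:800])
d=pickle.load(open('top0.pkl','rb'))
hsv=cv2.cvtColor(d['pixels'],cv2.COLOR_RGB2HSV)
g=(hsv[...,0]>45)&(hsv[...,0]<80)&(hsv[...,1]>120)&(hsv[...,2]>50)
r=((hsv[...,0]<6)|(hsv[...,0]>172))&(hsv[...,1]>140)&(hsv[...,2]>60)
for nm,m,z in(('g',g,65),('r',r,115)):
    m=m.copy(); m[:,:235]=0; m[:110]=0; m[200:]=0
    ys,xs=np.nonzero(m); print(nm,len(xs),xs.min(),xs.max(),ys.min(),ys.max())
    for sel in (xs<=xs.min()+2, xs>=xs.max()-2, xs>0):
        print(onz(d,xs[sel].mean(),ys[sel].mean(),z))
E
```

```text
g 130 301 324 162 181
[ 527.81704386 -151.92283626   65.        ]
[ 489.16466487 -204.31432926   65.        ]
[ 506.20531405 -178.7402582    65.        ]
r 16 289 292 171 176
[ 495.16793103 -116.09127543  115.        ]
[ 494.11885548 -117.61312916  115.        ]
[ 494.93862672 -116.41227345  115.        ]
```

View pics/top0z.png

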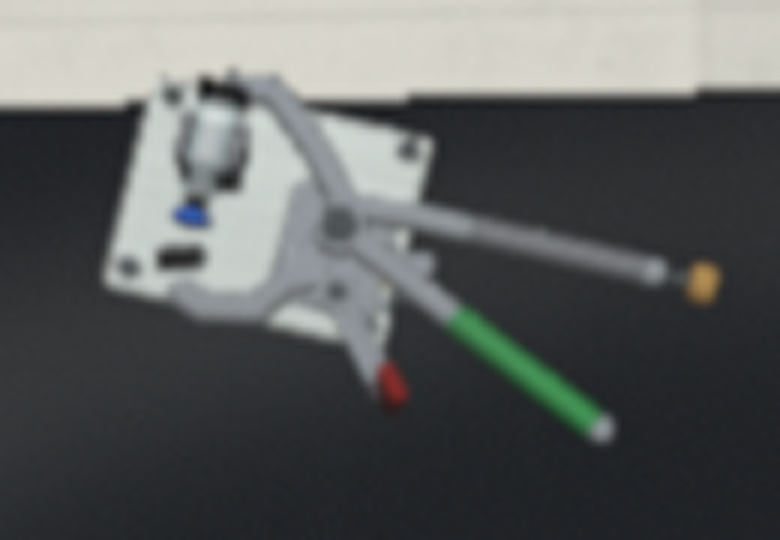

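View pics/side0z.png

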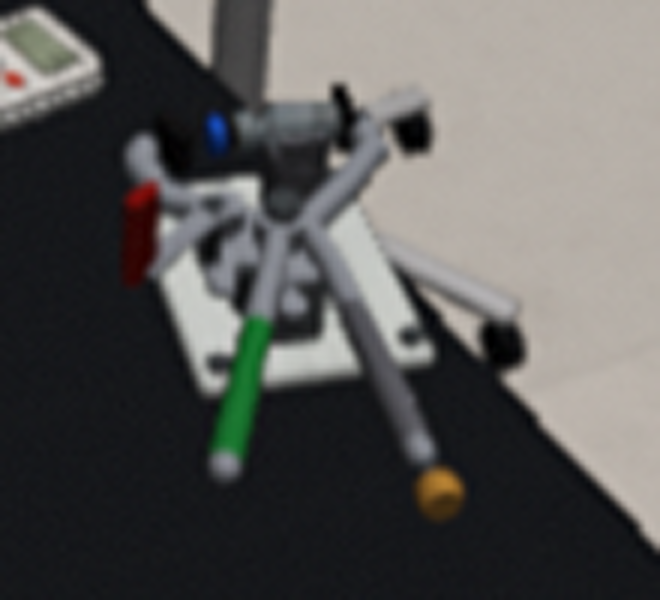

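Call:
jog_arm:
  series:
    - [[14,-38,8],[0,0,-0.12],0]
    - [[28,-76,16],[0,0,-0.24],0]
    - [[42,-114,24],[0,0,-0.36],0]
    - [[56,-152,32],[0,0,-0.48],0]
    - [[70,-190,40],[0,0,-0.6],0]

```text
time_s: 0.52
ee_pos: [307.0, 332.0, 443.9]
ee_rot: [180.0, 0.1, 31.0]
force: [0.6, -0.1, 0.5]
gripper_width: 60.7
```

Call:
jog_arm:
  series:
    - [[14,-38,2],[0,0,-0.12],0]
    - [[28,-76,4],[0,0,-0.24],0]
    - [[42,-114,6],[0,0,-0.36],0]
    - [[56,-152,8],[0,0,-0.48],0]
    - [[70,-190,10],[0,0,-0.6],0]

```text
time_s: 0.93
ee_pos: [376.8, 140.0, 453.9]
ee_rot: [180.0, 0.1, -3.7]
force: [0.7, 0.4, 0.6]
gripper_width: 27.8
```

Call:
jog_arm:
  series:
    - [[10,-38,0],[0,0,-0.12],0]
    - [[20,-76,0],[0,0,-0.24],0]
    - [[30,-114,0],[0,0,-0.36],0]
    - [[40,-152,0],[0,0,-0.48],0]
    - [[50,-190,0],[0,0,-0.6],0]

```text
time_s: 1.35
ee_pos: [426.6, -52.0, 453.8]
ee_rot: [180.0, 0.2, -38.4]
force: [1.5, 0.2, 0.4]
gripper_width: 0.6
```

```bash
cat >> h.py <<'E'
from scipy.spatial.transform import Rotation as Ro
def wrist(f):
    s=telemetry.state(); d=imaging.grab_frame('wrist')
    cv2.imwrite('pics/'+f,cv2.cvtColor(d['pixels'],cv2.COLOR_RGB2BGR))
    T=np.eye(4);T[:3,:3]=Ro.from_euler('xyz',s['ee_rot'],degrees=True).as_matrix();T[:3,3]=s['ee_pos']
    W=T@np.array(d['T_tool_cam']); d['R']=W[:3,:3].T; d['t']=-d['R']@W[:3,3]; return d
E
python3 - <<'E'
from h import *
import pickle
d=wrist('w1.png'); pickle.dump(d,open('w1.pkl','wb')); print(d['T_tool_cam'],d['fov_y'])
E
```

```text
[[ 9.99999985e-01  1.25307342e-04 -1.23477103e-04  5.44387604e-02]
 [-8.55091187e-05  9.59612208e-01  2.81326150e-01 -7.97055690e+01]
 [ 1.53742368e-04 -2.81326135e-01  9.59612204e-01  2.01783973e+01]
 [ 0.00000000e+00  0.00000000e+00  0.00000000e+00  1.00000000e+00]] 68.59729848032615
```

View pics/w1.png

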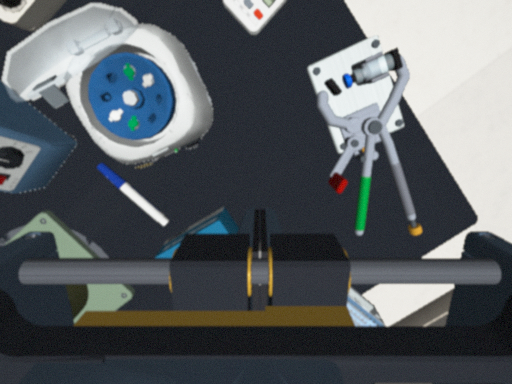

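```bash
python3 - <<'E'
from h import *
import pickle
d=pickle.load(open('w1.pkl','rb')); im=d['pixels'][30:245,295:435,::-1]
cv2.imwrite('pics/w1z.png',cv2.resize(im,None,fx=2.75,fy=2.75,interpolation=cv2.INTER_CUBIC))
hsv=cv2.cvtColor(d['pixels'],cv2.COLOR_RGB2HSV)
g=(hsv[...,0]>45)&(hsv[...,0]<80)&(hsv[...,1]>120)&(hsv[...,2]>50)
g[:,:300]=0
ys,xs=np.nonzero(g); print(len(xs))
P=np.array([onz(d,x,y,65)[:2] for x,y in zip(xs,ys)])
c=P.mean(0); u,s,v=np.linalg.svd(P-c); a=v[0]; pr=(P-c)@a
print(c,a,pr.min(),pr.max(),(P-c)@v[1]@np.ones(len(P)), np.ptp((P-c)@v[1]))
E
```

```text
597
[ 507.03389973 -178.06666045] [-0.62682842 -0.77915732] -38.163220626730194 39.407353237109376 2.9893154618321205e-10 15.949838714578867
```

View pics/w1z.png

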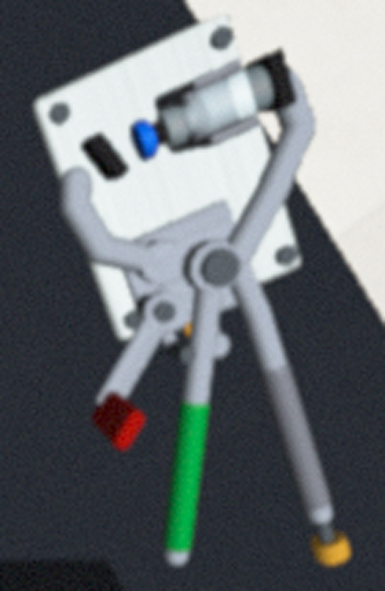

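```bash
python3 - <<'E'
from h import *
import pickle
d=pickle.load(open('w1.pkl','rb'))
Z=lambda x,y,z: onz(d,x/2.75+295,y/2.75+30,z)[:2].round(1)
print('pivot',Z(220,264,85),Z(220,264,90))
f1,f2=Z(263,320,65),Z(318,510,65); print('fixed',f1,f2)
print('hand end',Z(177,560,65), 'tab',Z(122,412,125),'leverpin',Z(163,311,88))
print('stopper',Z(143,138,65)); print('corners',[Z(*p,10) for p in((37,103),(228,17),(300,262),(118,340))])
u=(f1-f2)/np.linalg.norm(f1-f2); print('yaw',np.degrees(np.arctan2(u[1],u[0])))
E
```

```text
pivot [570.5 -94. ] [569.2 -92.5]
fixed [ 578.1 -134.9] [ 549.9 -235.8]
hand end [ 478.4 -214.8] tab [ 496.5 -107.9] leverpin [539.1 -94.8]
stopper [578.2 -31.7]
corners [array([560.7,   9.2]), array([657. , -17.3]), array([ 624.8, -142.1]), array([ 525.2, -116.6])]
yaw 74.38513855977538
```

Call:
jog_arm:
  series:
    - [[17,-36,0],[0,0,0],0]
    - [[34,-72,0],[0,0,0],0]
    - [[51,-107,0],[0,0,0],0]
    - [[51,-107,-40],[0,0,0],0]
    - [[51,-107,-80],[0,0,0],0]

```text
time_s: 1.82
ee_pos: [480.8, -166.4, 374.0]
ee_rot: [179.8, -0.5, -39.1]
force: [0.4, 0.1, -0.6]
gripper_width: 0.6
```

Call:
jog_arm:
  series:
    - [[0,0,-40],[0,0,0],0]
    - [[0,0,-80],[0,0,0],0]
    - [[0,0,-110],[0,0,0],0]
    - [[0,0,-110],[0,0,0],0]
    - [[0,0,-110],[0,0,0],0]

```text
time_s: 2.23
ee_pos: [480.6, -166.1, 263.1]
ee_rot: [179.8, -0.3, -39.1]
force: [0.6, -0.3, 1.0]
gripper_width: 0.5
```

```bash
python3 - <<'E'
from h import *
wrist('w2.png'); d=grab('side','s2.png'); im=d['pixels'][115:265,215:415,::-1]
cv2.imwrite('pics/s2z.png',cv2.resize(im,None,fx=4,fy=4,interpolation=cv2.INTER_CUBIC))
E
```

```text
(no output)
```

View pics/w2.png

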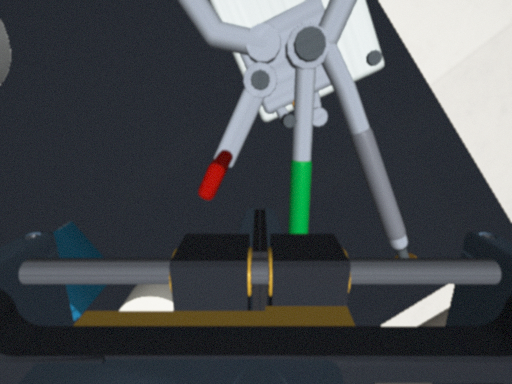

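View pics/s2z.png

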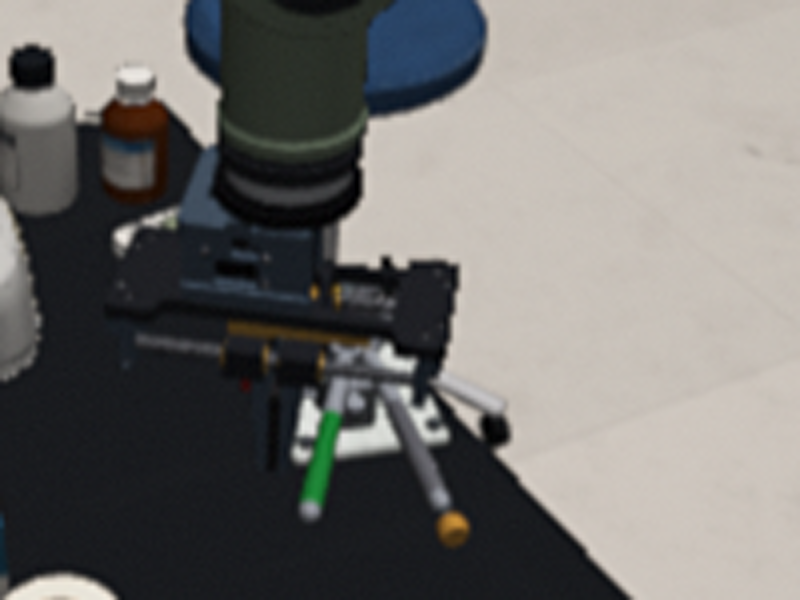

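Call:
jog_arm:
  series:
    - [[0,0,-10],[0,0,0],0]
    - [[0,0,-19],[0,0,0],0]
    - [[0,0,-19],[0,0,0],0]
    - [[0,0,-19],[0,0,0],0]
    - [[0,0,-19],[0,0,0],0]

```text
time_s: 2.75
ee_pos: [481.8, -166.6, 247.1]
ee_rot: [179.9, -0.7, -39.1]
force: [0.7, 0.1, -0.4]
gripper_width: 0.5
```

Call:
jog_arm:
  series:
    - [[0.8,-0.6,0],[0,0,0],0]
    - [[1.6,-1.2,0],[0,0,0],0]
    - [[2.4,-1.8,0],[0,0,0],0]
    - [[3.2,-2.5,0],[0,0,0],0]
    - [[3.2,-2.5,0],[0,0,0],0]

```text
time_s: 3.17
ee_pos: [485.3, -169.2, 247.2]
ee_rot: [179.9, -0.7, -39.1]
force: [-0.2, 1.1, -0.1]
gripper_width: 0.3
```

Call:
jog_arm:
  series:
    - [[0.8,-0.6,0],[0,0,0],0]
    - [[1.6,-1.2,0],[0,0,0],0]
    - [[1.6,-1.2,0],[0,0,0],0]
    - [[1.6,-1.2,0],[0,0,0],0]
    - [[1.6,-1.2,0],[0,0,0],0]

```text
time_s: 3.58
ee_pos: [486.9, -170.4, 247.2]
ee_rot: [179.9, -0.7, -39.1]
force: [-0.2, -0.6, 0.1]
gripper_width: 0.8
```

Call:
jog_arm:
  series:
    - [[0.8,-0.6,0],[0,0,0],0]
    - [[1.6,-1.2,0],[0,0,0],0]
    - [[1.6,-1.2,0],[0,0,0],0]
    - [[1.6,-1.2,0],[0,0,0],0]
    - [[1.6,-1.2,0],[0,0,0],0]

```text
time_s: 4.0
ee_pos: [488.2, -171.4, 247.1]
ee_rot: [179.9, -0.7, -39.1]
force: [-1.3, 1.8, 1.2]
gripper_width: 0.6
```

Call:
jog_arm:
  series:
    - [[0.75,-0.8,0],[0,0,0.01],0]
    - [[1.5,-1.6,0],[0,0,0.02],0]
    - [[2.3,-2.4,0],[0,0,0.03],0]
    - [[3.0,-3.2,0],[0,0,0.04],0]
    - [[3.0,-3.2,0],[0,0,0.04],0]

```text
time_s: 4.42
ee_pos: [490.2, -173.9, 246.6]
ee_rot: [179.9, -0.4, -36.8]
force: [-3.8, 4.9, 2.0]
gripper_width: 0.3
```

Call:
jog_arm:
  series:
    - [[0.75,-0.8,0],[0,0,0.01],0]
    - [[1.5,-1.6,0],[0,0,0.02],0]
    - [[2.3,-2.4,0],[0,0,0.03],0]
    - [[2.3,-2.4,0],[0,0,0.03],0]
    - [[2.3,-2.4,0],[0,0,0.03],0]

```text
time_s: 4.83
ee_pos: [491.5, -175.4, 246.3]
ee_rot: [179.9, -0.1, -35.1]
force: [-5.2, 6.5, 3.5]
gripper_width: 0.6
```

Call:
jog_arm:
  series:
    - [[0.75,-0.8,0],[0,0,0],0]
    - [[1.5,-1.6,0],[0,0,0],0]
    - [[2.3,-2.2,0],[0,0,0],0]
    - [[2.3,-2.2,0],[0,0,0],0]
    - [[2.3,-2.2,0],[0,0,0],0]

```text
time_s: 5.25
ee_pos: [492.7, -176.5, 246.1]
ee_rot: [179.9, 0.2, -35.1]
force: [-5.2, 6.6, 4.9]
gripper_width: 0.6
```

```bash
python3 - <<'E'
from h import *
print(telemetry.state())
wrist('w3.png'); d=grab('side','s3.png'); im=d['pixels'][115:265,215:415,::-1]
cv2.imwrite('pics/s3z.png',cv2.resize(im,None,fx=4,fy=4,interpolation=cv2.INTER_CUBIC))
E
```

```text
{'time_s': 5.25, 'qpos': array([-2.09694706e+01,  2.26998264e+01,  1.08828898e+02,  1.24934109e-03,
        4.86995518e+01,  1.41598318e+01]), 'qvel': array([ 0.01312439, -0.0089099 ,  0.06142902,  0.03146971, -0.0293203 ,
        0.05091538]), 'effort': array([ -2.40793839, -37.83278346, -20.38008571,  -1.06669709,
        -2.09091626,  -0.07734524]), 'ee_pos': array([ 492.72978473, -176.52188132,  246.06347055]), 'ee_rot': array([179.9450638 ,   0.22156975, -35.13023508]), 'force': array([-5.15227438,  6.6094131 ,  4.94983258]), 'torque': array([ 1.0851139 ,  0.94190431, -0.11030274]), 'gripper_width': 0.6448399398024911}
```

View pics/w3.png

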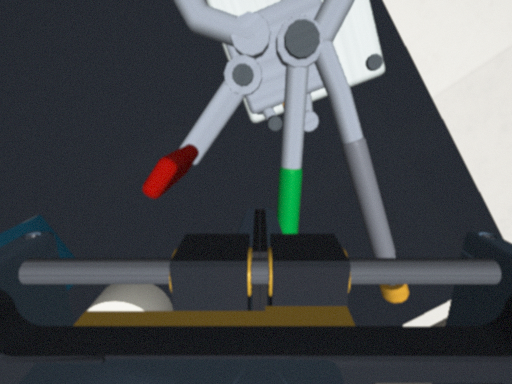

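View pics/s3z.png

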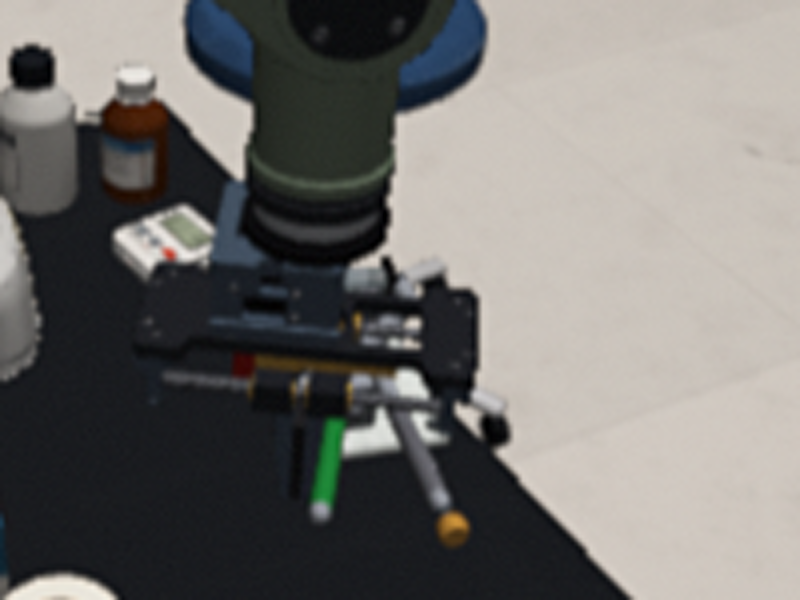

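Call:
jog_arm:
  series:
    - [[0.7,-0.7,0.6],[0,-0.003,0],0]
    - [[1.4,-1.4,0.8],[0,-0.006,0.01],0]
    - [[2.2,-2.1,1.0],[0,-0.008,0.01],0]
    - [[2.2,-2.1,1.0],[0,-0.008,0.01],0]
    - [[2.2,-2.1,1.0],[0,-0.008,0.01],0]

```text
time_s: 5.77
ee_pos: [493.2, -177.7, 246.3]
ee_rot: [-179.9, 0.3, -34.6]
force: [-7.0, 5.5, 2.5]
gripper_width: 0.5
```

Call:
jog_arm:
  series:
    - [[0.7,-0.7,0.3],[0,-0.003,0],0]
    - [[1.4,-1.4,0.6],[0,-0.006,0.01],0]
    - [[2.2,-2.1,0.8],[0,-0.008,0.02],0]
    - [[2.2,-2.1,0.8],[0,-0.008,0.02],0]
    - [[2.2,-2.1,0.8],[0,-0.008,0.02],0]

```text
time_s: 6.18
ee_pos: [493.5, -178.9, 246.3]
ee_rot: [-179.7, 0.4, -33.4]
force: [-6.7, 5.0, 3.0]
gripper_width: 0.8
```

Call:
jog_arm:
  series:
    - [[0.8,-0.6,0.3],[-0.002,-0.003,0],0]
    - [[1.6,-1.2,0.6],[-0.004,-0.006,0.01],0]
    - [[2.4,-1.8,0.8],[-0.006,-0.009,0.01],0]
    - [[2.7,-2.0,0.8],[-0.006,-0.01,0.01],0]
    - [[2.7,-2.0,0.8],[-0.006,-0.01,0.01],0]

```text
time_s: 6.6
ee_pos: [494.2, -179.7, 246.2]
ee_rot: [-179.7, 0.2, -32.9]
force: [-7.0, 6.1, 3.0]
gripper_width: 0.4
```

Call:
jog_arm:
  series:
    - [[0.8,-0.6,0.3],[-0.002,-0.003,0],0]
    - [[1.6,-1.2,0.6],[-0.004,-0.006,0.01],0]
    - [[2.4,-1.8,0.8],[-0.006,-0.009,0.02],0]
    - [[2.7,-2.0,0.8],[-0.006,-0.01,0.02],0]
    - [[2.7,-2.0,0.8],[-0.006,-0.01,0.02],0]

```text
time_s: 7.02
ee_pos: [494.8, -180.4, 246.1]
ee_rot: [-179.7, 0.1, -31.7]
force: [-7.2, 6.2, 4.0]
gripper_width: 0.4
```

Call:
jog_arm:
  series:
    - [[0.8,-0.6,0.6],[-0.002,-0.003,0],0]
    - [[1.6,-1.2,1.2],[-0.004,-0.006,0.01],0]
    - [[2.4,-1.8,1.6],[-0.006,-0.009,0.01],0]
    - [[3.0,-2.2,1.8],[-0.007,-0.01,0.01],0]
    - [[3.0,-2.2,1.8],[-0.007,-0.01,0.01],0]

```text
time_s: 7.43
ee_pos: [495.5, -181.0, 246.5]
ee_rot: [-179.7, -0.0, -31.2]
force: [-6.6, 7.9, 1.2]
gripper_width: 0.4
```

Call:
jog_arm:
  series:
    - [[0.8,-0.6,0.6],[-0.002,-0.003,0],0]
    - [[1.6,-1.2,1.0],[-0.004,-0.006,0.01],0]
    - [[2.4,-1.8,1.3],[-0.006,-0.009,0.02],0]
    - [[3.0,-2.2,1.3],[-0.007,-0.01,0.02],0]
    - [[3.0,-2.2,1.3],[-0.007,-0.01,0.02],0]

```text
time_s: 7.85
ee_pos: [496.1, -181.6, 246.4]
ee_rot: [-179.8, -0.1, -30.1]
force: [-7.2, 6.9, 2.0]
gripper_width: 0.3
```

```bash
cat >> h.py <<'E'
def handle(d):
    hsv=cv2.cvtColor(d['pixels'],cv2.COLOR_RGB2HSV)
    g=(hsv[...,0]>45)&(hsv[...,0]<80)&(hsv[...,1]>120)&(hsv[...,2]>50); g[:,:200]=0; g[:,450:]=0
    ys,xs=np.nonzero(g)
    P=np.array([onz(d,x,y,65)[:2] for x,y in zip(xs,ys)]); c=P.mean(0); v=np.linalg.svd(P-c)[2][0]
    if v[1]>0:v=-v
    w=c-np.array([570.5,-97]); return len(xs),np.degrees(np.arctan2(v[1],v[0])),np.degrees(np.arctan2(w[1],w[0]))
E
python3 - <<'E'
from h import *
import pickle
print(handle(pickle.load(open('w1.pkl','rb'))))
print(handle(wrist('w4.png')))
d=grab('top','t4.png'); im=d['pixels'][110:200,225:355,::-1]
cv2.imwrite('pics/t4z.png',cv2.resize(im,None,fx=6,fy=6,interpolation=cv2.INTER_CUBIC))
E
```

```text
(597, np.float64(-128.81651508150912), np.float64(-128.05695890252775))
(1483, np.float64(-121.61440499172332), np.float64(-122.06034404135752))
```

View pics/w4.png

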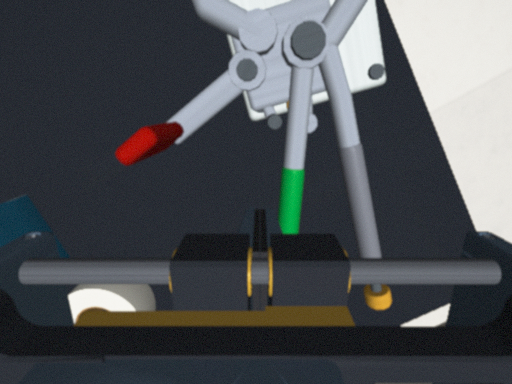

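Call:
jog_arm:
  series:
    - [[0.8,-0.6,0.6],[-0.002,-0.003,0],0]
    - [[1.6,-1.2,1.0],[-0.004,-0.006,0.01],0]
    - [[2.4,-1.8,1.3],[-0.006,-0.009,0.01],0]
    - [[3.2,-2.4,1.3],[-0.007,-0.01,0.01],0]
    - [[3.2,-2.4,1.3],[-0.007,-0.01,0.01],0]

```text
time_s: 8.37
ee_pos: [497.0, -182.3, 246.3]
ee_rot: [-179.8, -0.2, -29.5]
force: [-7.3, 8.5, 1.5]
gripper_width: 0.4
```

Call:
jog_arm:
  series:
    - [[0.8,-0.6,0.6],[-0.002,-0.003,0],0]
    - [[1.6,-1.2,1.0],[-0.004,-0.006,0.01],0]
    - [[2.4,-1.8,1.3],[-0.006,-0.009,0.01],0]
    - [[3.2,-2.4,1.3],[-0.007,-0.01,0.01],0]
    - [[3.2,-2.4,1.3],[-0.007,-0.01,0.01],0]

```text
time_s: 8.78
ee_pos: [497.9, -183.0, 246.2]
ee_rot: [-179.8, -0.2, -29.0]
force: [-7.3, 8.8, 1.7]
gripper_width: 0.3
```

Call:
jog_arm:
  series:
    - [[0.8,-0.6,0.6],[-0.002,-0.003,0],0]
    - [[1.6,-1.2,1.0],[-0.004,-0.006,0.01],0]
    - [[2.4,-1.8,1.3],[-0.006,-0.009,0.01],0]
    - [[3.2,-2.4,1.3],[-0.007,-0.01,0.01],0]
    - [[3.2,-2.4,1.3],[-0.007,-0.01,0.01],0]

```text
time_s: 9.2
ee_pos: [498.8, -183.6, 246.2]
ee_rot: [-179.8, -0.3, -28.5]
force: [-6.6, 8.5, 1.6]
gripper_width: 0.1
```

Call:
jog_arm:
  series:
    - [[0.9,-0.5,0.6],[-0.002,-0.003,0],0]
    - [[1.8,-0.9,1.0],[-0.004,-0.006,0.01],0]
    - [[2.6,-1.4,1.3],[-0.006,-0.009,0.01],0]
    - [[3.4,-1.8,1.3],[-0.007,-0.01,0.01],0]
    - [[3.4,-1.8,1.3],[-0.007,-0.01,0.01],0]

```text
time_s: 9.62
ee_pos: [499.7, -184.0, 246.0]
ee_rot: [-179.9, -0.3, -27.9]
force: [-8.1, 6.5, 1.8]
gripper_width: 0.3
```

Call:
jog_arm:
  series:
    - [[0.9,-0.5,0.6],[-0.002,-0.003,0],0]
    - [[1.8,-0.9,1.0],[-0.004,-0.006,0.01],0]
    - [[2.6,-1.4,1.3],[-0.006,-0.009,0.01],0]
    - [[3.4,-1.8,1.3],[-0.007,-0.01,0.01],0]
    - [[3.4,-1.8,1.3],[-0.007,-0.01,0.01],0]

```text
time_s: 10.03
ee_pos: [500.6, -184.3, 246.0]
ee_rot: [180.0, -0.4, -27.4]
force: [-8.3, 6.6, 2.2]
gripper_width: 0.4
```

Call:
jog_arm:
  series:
    - [[0.9,-0.5,0.6],[-0.002,-0.003,0],0]
    - [[1.8,-0.9,1.0],[-0.004,-0.005,0.01],0]
    - [[2.6,-1.4,1.3],[-0.006,-0.007,0.01],0]
    - [[3.4,-1.8,1.5],[-0.006,-0.008,0.01],0]
    - [[3.4,-1.8,1.5],[-0.006,-0.008,0.01],0]

```text
time_s: 10.45
ee_pos: [501.5, -184.7, 246.0]
ee_rot: [179.9, -0.3, -26.8]
force: [-7.0, 7.2, 1.5]
gripper_width: 0.4
```

Call:
jog_arm:
  series:
    - [[0.9,-0.5,0.6],[-0.002,-0.003,0],0]
    - [[1.8,-0.9,1.0],[-0.004,-0.005,0.01],0]
    - [[2.6,-1.4,1.3],[-0.006,-0.007,0.01],0]
    - [[3.4,-1.8,1.5],[-0.006,-0.008,0.01],0]
    - [[3.4,-1.8,1.5],[-0.006,-0.008,0.01],0]

```text
time_s: 10.87
ee_pos: [502.5, -185.1, 246.1]
ee_rot: [179.8, -0.2, -26.3]
force: [-8.1, 6.8, 1.1]
gripper_width: 0.0
```

Call:
jog_arm:
  series:
    - [[0.9,-0.5,0.6],[-0.002,-0.003,0],0]
    - [[1.8,-0.9,1.0],[-0.004,-0.005,0.01],0]
    - [[2.6,-1.4,1.3],[-0.006,-0.007,0.01],0]
    - [[3.4,-1.8,1.5],[-0.006,-0.008,0.01],0]
    - [[3.4,-1.8,1.5],[-0.006,-0.008,0.01],0]

```text
time_s: 11.28
ee_pos: [503.5, -185.5, 246.1]
ee_rot: [179.7, -0.2, -25.7]
force: [-7.2, 6.1, 1.4]
gripper_width: 0.3
```

Call:
jog_arm:
  series:
    - [[0.9,-0.5,0.6],[-0.002,-0.003,0],0]
    - [[1.8,-0.9,1.0],[-0.003,-0.005,0.01],0]
    - [[2.6,-1.4,1.3],[-0.004,-0.007,0.01],0]
    - [[3.4,-1.8,1.5],[-0.004,-0.008,0.01],0]
    - [[3.4,-1.8,1.5],[-0.004,-0.008,0.01],0]

```text
time_s: 11.7
ee_pos: [504.4, -186.1, 246.1]
ee_rot: [179.7, -0.1, -25.2]
force: [-7.8, 5.4, -0.2]
gripper_width: 0.4
```

Call:
jog_arm:
  series:
    - [[0.9,-0.5,0.6],[-0.002,-0.003,0],0]
    - [[1.8,-0.9,1.0],[-0.003,-0.005,0.01],0]
    - [[2.6,-1.4,1.3],[-0.004,-0.007,0.01],0]
    - [[3.4,-1.8,1.5],[-0.004,-0.008,0.01],0]
    - [[3.4,-1.8,1.5],[-0.004,-0.008,0.01],0]

```text
time_s: 12.12
ee_pos: [505.5, -186.8, 246.1]
ee_rot: [179.7, 0.0, -24.6]
force: [-8.0, 6.5, -0.1]
gripper_width: 0.3
```

```bash
python3 - <<'E'
from h import *
print(handle(wrist('w5.png')))
E
```

```text
(1475, np.float64(-116.42837650674943), np.float64(-116.59933229208703))
```

View pics/w5.png

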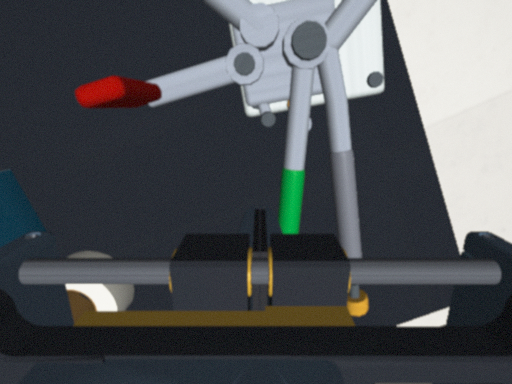

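Call:
jog_arm:
  series:
    - [[0.9,-0.5,0.4],[-0.001,-0.003,0],0]
    - [[1.8,-0.9,0.8],[-0.002,-0.005,0.01],0]
    - [[2.6,-1.4,1.0],[-0.003,-0.007,0.01],0]
    - [[3.4,-1.8,1.0],[-0.004,-0.008,0.01],0]
    - [[3.4,-1.8,1.0],[-0.004,-0.008,0.01],0]

```text
time_s: 12.58
ee_pos: [506.8, -187.6, 245.9]
ee_rot: [179.7, 0.0, -24.0]
force: [-6.7, 4.5, 1.9]
gripper_width: 0.6
```

Call:
jog_arm:
  series:
    - [[0.9,-0.5,0.4],[-0.001,-0.003,0],0]
    - [[1.8,-0.9,0.8],[-0.002,-0.005,0.01],0]
    - [[2.6,-1.4,1.0],[-0.003,-0.007,0.01],0]
    - [[3.4,-1.8,1.0],[-0.004,-0.008,0.01],0]
    - [[3.4,-1.8,1.0],[-0.004,-0.008,0.01],0]

```text
time_s: 13.0
ee_pos: [508.5, -188.6, 245.8]
ee_rot: [179.7, -0.0, -23.4]
force: [-6.1, 3.4, 1.3]
gripper_width: 0.2
```

Call:
jog_arm:
  series:
    - [[0.9,-0.5,0.4],[-0.001,-0.003,0],0]
    - [[1.8,-0.9,0.8],[-0.002,-0.005,0.01],0]
    - [[2.6,-1.4,1.0],[-0.003,-0.007,0.01],0]
    - [[3.4,-1.8,1.0],[-0.004,-0.008,0.01],0]
    - [[3.4,-1.8,1.0],[-0.004,-0.008,0.01],0]

```text
time_s: 13.42
ee_pos: [510.6, -189.9, 246.0]
ee_rot: [179.7, -0.2, -22.9]
force: [-4.0, 3.6, -1.0]
gripper_width: 0.5
```

Call:
jog_arm:
  series:
    - [[0.9,-0.5,0],[-0.001,-0.001,0],0]
    - [[1.8,-0.9,0],[-0.002,-0.002,0.01],0]
    - [[2.2,-1.1,0.2],[-0.003,-0.003,0.01],0]
    - [[2.2,-1.1,0.2],[-0.003,-0.003,0.01],0]
    - [[2.2,-1.1,0.2],[-0.003,-0.003,0.01],0]

```text
time_s: 13.83
ee_pos: [512.9, -191.0, 245.9]
ee_rot: [179.6, -0.5, -22.3]
force: [-2.0, 1.7, -2.1]
gripper_width: 0.1
```

Call:
jog_arm:
  series:
    - [[0.9,-0.5,0],[-0.001,-0.001,0],0]
    - [[1.8,-0.9,0],[-0.002,-0.002,0.01],0]
    - [[2.2,-1.1,0.2],[-0.003,-0.003,0.01],0]
    - [[2.2,-1.1,0.2],[-0.003,-0.003,0.01],0]
    - [[2.2,-1.1,0.2],[-0.003,-0.003,0.01],0]

```text
time_s: 14.25
ee_pos: [515.7, -192.5, 246.6]
ee_rot: [179.5, -0.8, -21.7]
force: [0.8, -0.1, 0.2]
gripper_width: 0.2
```

```bash
python3 - <<'E'
from h import *
print(handle(wrist('w6.png')))
E
```

```text
(1521, np.float64(-108.28338242286613), np.float64(-108.41903782228606))
```

View pics/w6.png

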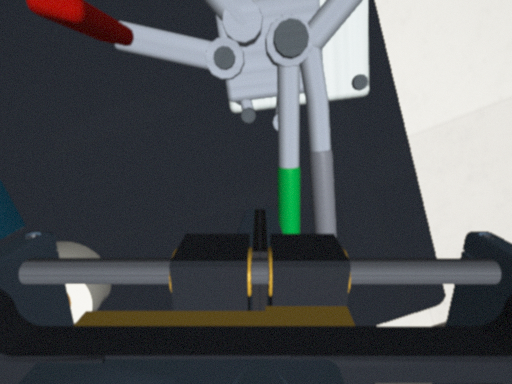

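Call:
jog_arm:
  series:
    - [[-1,0.5,0],[0,0,0],0]
    - [[-2,1,0],[0,0,0],0]
    - [[-4,2,0],[0,0,0],0]
    - [[-7,3,0],[0,0,0],0]
    - [[-10,4,0],[0,0,0],0]

```text
time_s: 14.72
ee_pos: [505.2, -188.2, 246.5]
ee_rot: [179.5, -0.8, -21.7]
force: [-1.1, -0.2, -0.8]
gripper_width: 0.5
```

```bash
python3 - <<'E'
from h import *
print(handle(wrist('w7.png')))
E
```

```text
(1534, np.float64(-109.35108128101234), np.float64(-108.43375346386739))
```

View pics/w7.png

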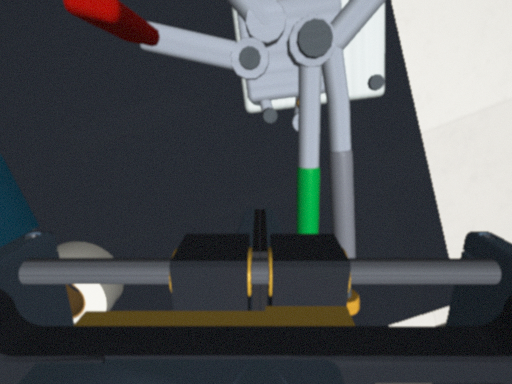

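Call:
jog_arm:
  series:
    - [[0,0,40],[0,0,0],0]
    - [[0,0,80],[0,0,0],0]
    - [[0,10,120],[0,0,-0.1],0]
    - [[0,30,150],[0,0,-0.21],0]
    - [[0,50,170],[0.01,0,-0.21],0]

```text
time_s: 15.18
ee_pos: [504.5, -137.8, 420.2]
ee_rot: [-179.9, -0.8, -34.0]
force: [0.2, 0.5, -0.1]
gripper_width: 0.4
```

```bash
python3 - <<'E'
from h import *
import pickle
print(telemetry.state()['ee_pos'],telemetry.state()['ee_rot'])
d=wrist('w8.png'); pickle.dump(d,open('w8.pkl','wb'))
print(handle(d))
im=d['pixels'][0:250,250:512,::-1]
cv2.imwrite('pics/w8z.png',cv2.resize(im,None,fx=2.4,fy=2.4,interpolation=cv2.INTER_CUBIC))
E
```

```text
[ 504.50859539 -137.83579528  420.22141785] [-179.92608062   -0.75198679  -34.02609026]
(691, np.float64(-109.71040158554767), np.float64(-108.68943426455844))
```

View pics/w8.png

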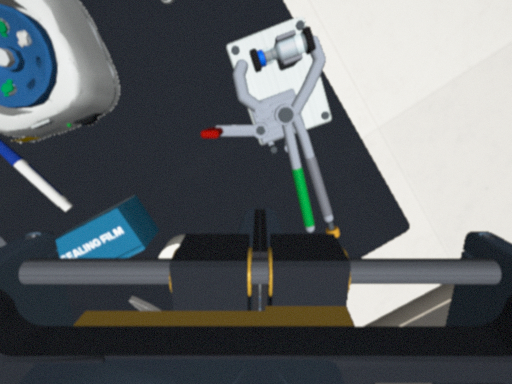

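```bash
python3 - <<'E'
from h import *
import pickle
d=pickle.load(open('w8.pkl','rb'))
im=d['pixels'][10:150,190:345,::-1]
cv2.imwrite('pics/w8z.png',cv2.resize(im,None,fx=4,fy=4,interpolation=cv2.INTER_CUBIC))
hsv=cv2.cvtColor(d['pixels'],cv2.COLOR_RGB2HSV)
r=((hsv[...,0]<6)|(hsv[...,0]>172))&(hsv[...,1]>140)&(hsv[...,2]>60)
r[:,:190]=0;r[:,240:]=0;r[:100]=0;r[150:]=0
ys,xs=np.nonzero(r);print(len(xs),xs.min(),xs.max(),ys.min(),ys.max())
o=np.array([570.5,-97]);u=np.array([.269,.963]);v=np.array([-.963,.269])
for z in(109,125):
    p=onz(d,xs.mean(),ys.mean(),z)[:2];print(z,p,(p-o)@u,(p-o)@v)
E
```

```text
197 200 221 127 138
109 [496.71519467 -67.6130711 ] 8.45149989518027 78.95985140923077
125 [499.6102068  -67.85110582] 9.001030724209766 76.10792338218924
```

View pics/w8z.png

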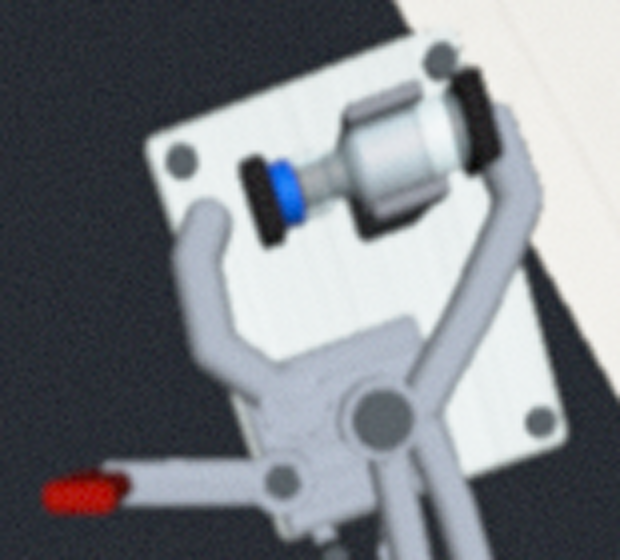

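Call:
jog_arm:
  series:
    - [[4,36,0],[0,0,0],0]
    - [[8,72,0],[0,0,0],0]
    - [[11,98,0],[0,0.012,0],0]
    - [[11,98,-35],[0,0.012,0],0]
    - [[11,98,-70],[0,0.012,0],0]

```text
time_s: 15.65
ee_pos: [516.3, -35.5, 354.2]
ee_rot: [-179.8, -0.7, -33.5]
force: [-0.2, -0.0, -0.5]
gripper_width: 0.8
```

Call:
jog_arm:
  series:
    - [[0,0,-30],[0,0,0],0]
    - [[0,0,-55],[0,0,0],0]
    - [[0,0,-62],[0,0,0],0]
    - [[0,0,-62],[0,0,0],0]
    - [[0,0,-62],[0,0,0],0]

```text
time_s: 16.07
ee_pos: [516.7, -35.7, 292.8]
ee_rot: [-179.8, -0.7, -33.5]
force: [-0.4, -0.0, 1.2]
gripper_width: 0.3
```

```bash
python3 - <<'E'
from h import *
d=wrist('w9.png'); d=grab('side','s9.png'); im=d['pixels'][115:265,215:415,::-1]
cv2.imwrite('pics/s9z.png',cv2.resize(im,None,fx=4,fy=4,interpolation=cv2.INTER_CUBIC))
E
```

```text
(no output)
```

View pics/s9z.png

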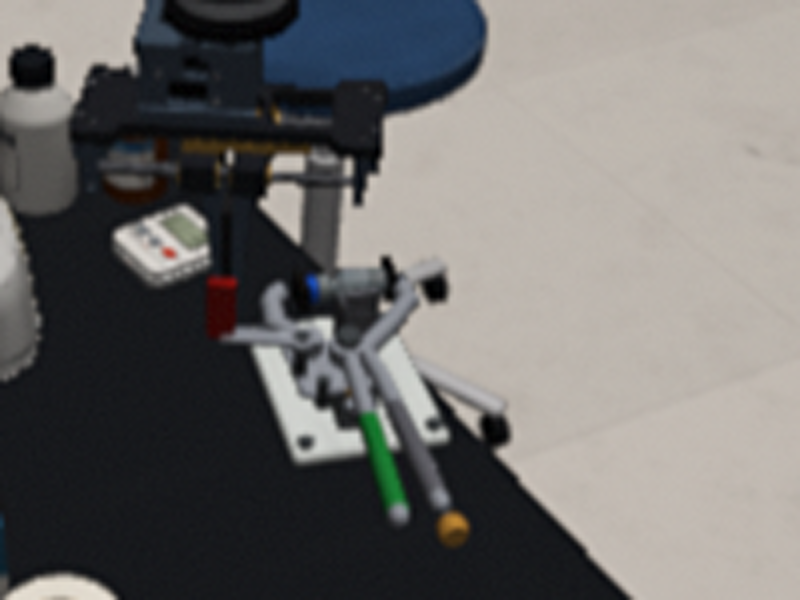

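View pics/w9.png

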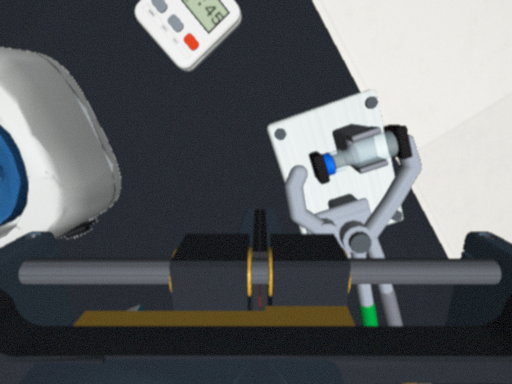

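Call:
jog_arm:
  series:
    - [[-1.4,-2.1,-4],[0,0,0],0]
    - [[-2.8,-4.1,-4],[0,0,0],0]
    - [[-4.2,-6.2,-4],[0,0,0],0]
    - [[-5.6,-8.3,-4],[0,0,0],0]
    - [[-5.6,-8.3,-4],[0,0,0],0]

```text
time_s: 16.58
ee_pos: [511.0, -44.5, 290.2]
ee_rot: [-179.8, -0.9, -33.6]
force: [-0.1, 0.4, -0.5]
gripper_width: 0.5
```

Call:
jog_arm:
  series:
    - [[-0.6,-0.8,0],[0,0,0],0]
    - [[-1.1,-1.7,0],[0,0,0],0]
    - [[-1.7,-2.5,0],[0,0,0],0]
    - [[-1.7,-2.5,0],[0,0,0],0]
    - [[-1.7,-2.5,0],[0,0,0],0]

```text
time_s: 17.0
ee_pos: [509.3, -47.0, 290.1]
ee_rot: [-179.8, -0.9, -33.6]
force: [0.0, 0.4, -1.2]
gripper_width: 0.8
```

Call:
jog_arm:
  series:
    - [[-0.6,-0.8,0],[0,0,0],0]
    - [[-1.1,-1.7,0],[0,0,0],0]
    - [[-1.7,-2.5,0],[0,0,0],0]
    - [[-1.7,-2.5,0],[0,0,0],0]
    - [[-1.7,-2.5,0],[0,0,0],0]

```text
time_s: 17.42
ee_pos: [507.7, -49.5, 290.1]
ee_rot: [-179.7, -0.9, -33.6]
force: [1.0, 0.8, -0.1]
gripper_width: 0.2
```

Call:
jog_arm:
  series:
    - [[-0.6,-0.8,0],[0,0,0],0]
    - [[-1.1,-1.7,0],[0,0,0],0]
    - [[-1.1,-1.7,0],[0,0,0],0]
    - [[-1.1,-1.7,0],[0,0,0],0]
    - [[-1.1,-1.7,0],[0,0,0],0]

```text
time_s: 17.83
ee_pos: [506.5, -51.1, 290.1]
ee_rot: [-179.7, -0.8, -33.6]
force: [0.3, 2.4, 0.3]
gripper_width: 0.6
```

Contact, about 2.4 N. Continuing gently.

Call:
jog_arm:
  series:
    - [[-0.6,-0.8,0],[0,0,0],0]
    - [[-1.1,-1.7,0],[0,0,0],0]
    - [[-1.4,-2.1,0],[0,0,0],0]
    - [[-1.4,-2.1,0],[0,0,0],0]
    - [[-1.4,-2.1,0],[0,0,0],0]

```text
time_s: 18.25
ee_pos: [505.0, -53.5, 290.1]
ee_rot: [-179.8, -0.9, -33.6]
force: [-0.0, 0.2, 0.4]
gripper_width: 0.5
```

Call:
jog_arm:
  series:
    - [[-0.6,-0.8,0],[0,0,0],0]
    - [[-1.1,-1.7,0],[0,0,0],0]
    - [[-1.4,-2.1,0],[0,0,0],0]
    - [[-1.4,-2.1,0],[0,0,0],0]
    - [[-1.4,-2.1,0],[0,0,0],0]

```text
time_s: 18.67
ee_pos: [503.6, -55.6, 290.1]
ee_rot: [-179.8, -0.9, -33.6]
force: [-0.1, 0.4, -0.1]
gripper_width: 0.2
```

Call:
jog_arm:
  series:
    - [[-0.6,-0.8,0],[0,0,0],0]
    - [[-1.1,-1.7,0],[0,0,0],0]
    - [[-1.4,-2.1,0],[0,0,0],0]
    - [[-1.4,-2.1,0],[0,0,0],0]
    - [[-1.4,-2.1,0],[0,0,0],0]

```text
time_s: 19.08
ee_pos: [502.2, -57.8, 290.1]
ee_rot: [-179.8, -0.9, -33.6]
force: [0.5, -0.4, -0.4]
gripper_width: 0.4
```

```bash
python3 - <<'E'
from h import *
d=wrist('w10.png'); d=grab('side','s10.png'); im=d['pixels'][115:265,215:415,::-1]
cv2.imwrite('pics/s10z.png',cv2.resize(im,None,fx=4,fy=4,interpolation=cv2.INTER_CUBIC))
E
```

```text
(no output)
```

View pics/s10z.png

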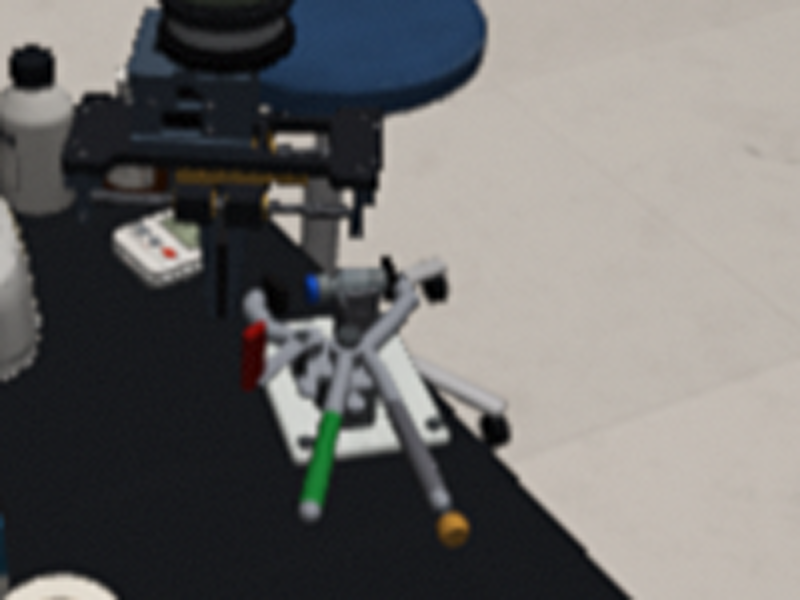

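View pics/w10.png

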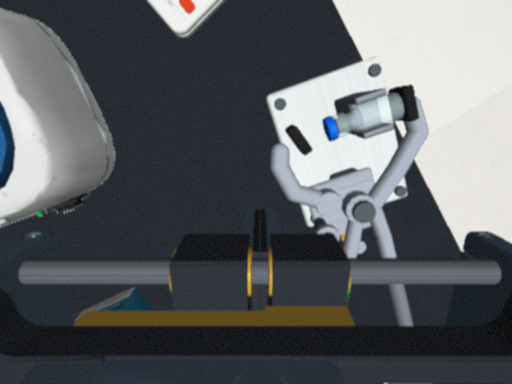

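Call:
jog_arm:
  series:
    - [[0,0,40],[0,0,0],0]
    - [[0,0,80],[0,0,0],0]
    - [[-20,0,120],[0,0,0],0]
    - [[-50,0,150],[0,0,0],0]
    - [[-76,6,164],[0,0,0],0]

```text
time_s: 19.6
ee_pos: [426.0, -52.1, 457.7]
ee_rot: [-179.6, -1.2, -33.6]
force: [1.0, 0.2, 0.0]
gripper_width: 0.4
```

Call:
jog_arm:
  series:
    - [[0,0,0],[0,0,0],0]
    - [[0,0,0],[0,0,0],0]
    - [[0,0,0],[0,0,0],0]
    - [[0,0,0],[0,0,0],0]
    - [[0,0,0],[0,0,0],0]

```text
time_s: 20.02
ee_pos: [426.8, -52.2, 456.4]
ee_rot: [-179.7, -1.0, -33.6]
force: [0.0, 0.8, -1.0]
gripper_width: 0.3
```

```bash
python3 - <<'E'
from h import *
import pickle
d0=pickle.load(open('w1.pkl','rb')); d=wrist('w11.png'); print(handle(d0),handle(d))
o=np.array([570.5,-97]);u=np.array([.269,.963]);v=np.array([-.963,.269])
for q in (d0,pickle.load(open('w8.pkl','rb')),d):
    h=cv2.cvtColor(q['pixels'],cv2.COLOR_RGB2HSV); c=onz(q,0,0,0)
    m=(h[...,0]>105)&(h[...,0]<130)&(h[...,1]>150)&(h[...,2]>80)
    P=[onz(q,x,y,65)[:2]-o for y,x in zip(*np.nonzero(m))]
    P=np.array([(p@u,p@v) for p in P]); P=P[(abs(P[:,0]-65)<20)&(abs(P[:,1]-10)<18)]; print(len(P),P.mean(0),P[:,1].min(),P[:,1].max())
im=d['pixels'][20:245,270:450,::-1]
cv2.imwrite('pics/w11z.png',cv2.resize(im,None,fx=2.6,fy=2.6,interpolation=cv2.INTER_CUBIC))
E
```

```text
(597, np.float64(-128.81651508150912), np.float64(-128.05695890252775)) (569, np.float64(-129.09541083517698), np.float64(-128.00312010289437))
78 [64.63922496  8.99663732] 4.062200245564377 12.949302297709416
92 [64.99840301  5.08222877] 1.4599247485136893 8.492391785489348
74 [64.9127162   3.41840439] -0.3998814315991215 7.1988786087922865
```

View pics/w11z.png

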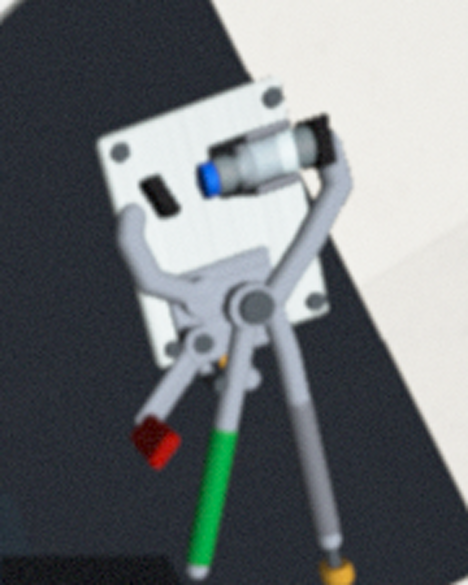

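Handle and lever are back in the open position, and the stopper is still in the vial about 5.7 mm further in than at the start. Handing in.

```bash
python3 -c "
from workcell import env; print(env.job_done())"
```

```text
the job is handed in; nothing more can be done
None
```

The pliers locked, the stopper went home, and the red lever then sprang the pliers fully open. The job was handed in at about 20 s of robot time.

- **Squeezing the handle:** I pushed the moving handle in small steps with the closed fingertips. The force climbed to about 11 N, with at most about 11.5 N measured in total, then faded to zero at about 0.36 rad of travel. Force was only read at the end of each step, so brief peaks in between would not show.
- **Lock check:** I backed the fingers off about 11 mm, then lifted them clear. The handle stayed at its locked angle, and the black pad was on the stopper.
- **Releasing:** I pushed the red tab from behind, towards the handle ends. Contact was about 2.4 N before it gave, and the pliers sprang open by themselves.
- **Last check:** The handle is back at its starting angle to within 0.3°. The stopper is in the vial, about 5.7 mm further in than at the start, by the camera.
- **Disagreements:** With the pliers still locked, the camera put the stopper about 1.5 mm further out than after release. I put this down to the camera's roughly 2 mm calibration error and the different view. While pushing the handle there was also a side force of a few newtons from sliding along it, which I eased by adjusting the push.
- **Other things:** The arm did not come near the bottles, tip box or timer. I did not measure their positions again at the end.

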